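Close up a glued box: lid square, tray in, press down

ROBOT

A 7-joint arm with a two-finger parallel gripper is mounted at the origin on the work surface. World frame = base frame: x ahead of the robot, y to its left, z up, the work surface at z = 0. Lengths are in mm, angles in rad, forces in N, time in s.
With the tool pointing down it reaches from about 425 to 950 mm from the base axis. Payload 16.7 kg.
Tool frame: the origin (TCP) lies at the very end of the fingers, on their centre line; the grasp point (between the pads) lies 19 mm behind it; z points along the fingers, y is the line along which they close (so a half turn about z gives the same grasp; the last joint's range is limited). The gripper opens to 94 mm and grips with 3 to 60 N. Pads are 16 mm wide; open, the fingers measure 119 mm over their backs; the gripper's body (75 mm by 177 mm) begins 78 mm behind the grasp point.
Start: joints at [1.175, 0.426, 0.074, 1.606, -0.034, 1.111, -0.067], TCP at [164.22, -654.68, 205.467] pointing down, gripper open.
Joint ranges: [-2.85, 2.85], [-0.5, 2.14], [-1.23, 1.37], [0.21, 2.46], [-1.02, 4.16], [0.16, 2.05], [-2.73, 2.73]. Speed limits (rad/s): [1.89, 1.89, 2.39, 2.39, 3.01, 3.01, 3.01].

INTERFACE

Orientations are given as a rotation vector (axis times angle).
In Python, from bench import sense, snapshot, close_job, spot_in, tip_of gives the robot as it stands.
- The arm moves only by the tool apply_moves, never from a script. Its argument "deltas" is a list of rows, each a list of 5 numbers: the shift along the world's x, y, z in units of 30 mm (1.0 is 30 mm), then the turn about the world's z in units of 5 degrees (1.0 is 5 degrees), then the closure in counts, from 0 (fully open) to 255 (shut). In form: [[dx, dy, dz, roll, hand], ...]. A call has 1 to 20 rows; each row shifts and turns the commanded pose from where the row before left it; what a row does not reach is not made up. A row lasts 1/12 s, in which the tool goes at most 41.7 mm and 7.16 degrees, less where a joint would pass 70% of its speed; a pose out of reach is approached as far as the arm can. A call is refused whole if a number of a shift passes 1 or a number of a turn 1, either way. A call with a gripper value outside its range is refused whole. The fingers move at their own pace and stop on an object; "force" is the grip in N (left out, the last holds). Time passes only in rows, so rows that do not move let the fingers close. It gives the time, the measured TCP pose, the force, the opening and the grip force at its end, in the units of the state.
- sense(): the state, without advancing time (a new reading comes with each control period).
- snapshot(name): name is "scene" or "top"; returns a dict with "frame" (480x640x3 uint8, blue, green, red), "z_map" (480x640 float32, mm along the optical axis (not along the pixel's ray), 0 where there is no reading), "fovy" (degrees; the focal length in pixels is half the picture's height over the tangent of half this angle, whatever the lens; pixels are square), "cx", "cy" (the principal point, pixels), "k1" (the pictures are not rectified: a ray, as slopes to the right and down, at radius r is drawn at 1 + k1 r^2 times it, then the intrinsics apply), "position" and "attitude" of the camera in the world. Camera axes: x right, y down, z forward; pixel columns grow to the right and rows downward; lengths in mm; the calibration is good to about 2 mm. A picture is of the moment at which its call begins.
- close_job(): hands the job in; it is judged then, once.
Trained networks look in the newest picture that a camera, given by its name, has taken for a name from the list of things; names that differ only in an ending like _2 or _b are one class to them, and where a whole thing is asked for, a point or a joint stands for the part that bears it (a point fixed in the world has none). Each returns a list of dicts, best first, with "conf" (0 to 1); they miss things now and then, are a little off and sometimes report something else, mostly with a low value. They report only what shows in the picture. A call takes as long as a camera call. They do not tell look-alikes from the thing itself.
- spot_in(camera, target): "box" ([left, top, width, height] in pixels, round what is visible of it).
- tip_of(camera, target): "at" ([column, row] in pixels: a listed point, or the origin of a listed thing).
The state is a dict: "time": time; "joints": joint angles; "qd": joint speeds; "effort": joint torques, N m; "position": TCP position; "eef_rot": TCP orientation; "ft_force": force on the tool from outside, world axes, zero at the start; "ft_torque": the same for the moment, N m; "grip_width": finger opening in mm; "grip_force": force on a finger pad.
Only numpy, scipy, OpenCV 4.12 (cv2) and the standard library are available. Lean on these libraries where they do the work, as an engineer would, in place of code of your own. Each camera call takes 0.05 s, during which the arm holds its last target. There are 200 camera calls.

TASK

The lid lies crooked on the glued-up wooden box: nudge it square into the corner of the jig, up against both fences, then push the tray fully home under the press. Then crank the press clockwise until its pad bears firmly on the lid, stopping soon after the crank stiffens so that nothing is crushed, and let go; leave the other things on the bench where they are.

Things in the scene. Friction and masses are not known exactly. Their poses are not given: they have to be found in the camera images.
- press: green screw press fixed to the bench. Origin: at bench level under the screw axis. +x: direction the tray is pushed home; +y: towards the jig's side fence. Base board x -210 to +100, y +-125, 12 mm thick. Posts 36 x 30 mm at y = +-115; crossbeam 46 (x) x 262 (y) mm between heights 190 and 225 mm, crank above it
- tray: plywood sliding tray with the open box and corner jig fixed on it. Origin: at bench level under the box's centre; axes as the press's. Slides along x only, about 4 N of drag, starting 140 to 150 mm out; fully home (against a stop) its origin meets the press's. Plate x -120 to +80, y +-83, top 30 mm up. A red push board crosses its -x end
- box_top (a point): centre of the box's mouth, at rim height 100 mm. Box 130 (x) x 110 (y) mm, walls 14 mm, with a divider. Jig: end fence on the box's +x side (inner face 65 mm from this point, 110 mm wide), side fence on its +y side (inner face 55 mm away, 100 mm long), both 14 mm thick and rising 8 mm above the rim. The -x and -y sides are free
- push_board (a point): centre of the outer face of the red push board, 50 mm above the bench; board 120 mm wide, 15 mm thick, from 12 to 60 mm above the bench. Push it towards the press's +x
- lid: loose dark wooden panel 130 (x) x 110 (y) x 12 mm, 0.1 to 0.2 kg, lying flat on the box rim, shifted to overhang the free -x and -y sides by 15 to 40 mm and turned up to 0.2 rad. Origin: centre of its underside. It is the size of the box: home, it touches both fences, parallel to the box, its origin at box_top
- spindle (a point): point on the vertical screw axis, on the crossbeam's collar, 245 mm above the bench. Turning the crank clockwise (seen from above) lowers the sprung rubber-faced pad (85 x 70 mm) 24 mm a turn. The gap from pad to lid differs each time (5 to 35 mm) and is not reported. The pad's spring gives 8 N on the lid per mm; let go, the screw holds, or springs back a little to about 40 N if tighter
- knob (a point): centre of the red upright crank grip, 292 mm above the bench, 60 mm from the screw axis, any start angle. Grip 26 mm diameter, 259 to 311 mm above the bench; crank arm below it. It spins on its pin: pinch it from above and lead it round in a level circle, wrist unturned. Drag about 2.5 N, rising about 6 N per half turn once the pad meets the lid
- glue: bystander: white glue bottle, 60 mm diameter, 170 mm tall, origin under its base
- mallet: bystander: wooden mallet lying flat, 240 mm long along its x, head 60 x 110 x 60 mm centred at x = +80 mm
- gearwheel: bystander: wooden gear lying flat, 98 mm over the teeth, 20 mm thick
- jar: bystander: amber glass jar, 70 mm diameter, 90 mm tall
Things that resemble listed ones, but are neither listed nor needed, are in the scene too. What is meant by the lid is not blue or red, and is the smaller of those in its own colour.

How it is judged (in metres and radians):
On the way, in this order (a step that is already met when the one before it is completed fails the run):
1. the lid lies square on the box, against both fences, with the tray still out (x of lid in the frame of tray above -0.005 m and y of lid in the frame of tray above -0.005 m and angle between the x axis of lid and the x axis of tray, either way round below 0.05 rad and z of lid in the frame of tray below 0.103 m), for 0.2 s.
2. the tray is fully home under the press (x of tray in the frame of press above -0.005 m), for 0.2 s.
At the end, for the whole second after the job is handed in: The lid lies on the box rim within 5 mm of both fences and within 0.05 rad of square, the tray is within 5 mm of fully home, and the press holds the lid down on the box with more than 20 N, all at rest and released (all of step 1 and x of lid in the frame of tray below 0.004 m and y of lid in the frame of tray below 0.004 m and x of tray in the frame of press above -0.005 m and contact force between lid and tray above 20 N and linear speed of lid below 0.01 m/s); the robot touches nothing.
It fails at once if the lid is crushed: more than 200 N between lid and box (contact force between lid and tray above 200 N).
It fails at once if a bystander is moved by more than 30 mm (distance of any of glue, mallet, gearwheel, jar from where it was at the start of the episode above 0.03 m).
It also fails if it takes over 72 s, if anything falls off the work surface, if the arm or the gripper's body presses on something with over 40 N, if the wrist force passes 120 N, or if a joint passes its speed limit or range.

## Working session

There is one attempt and no reset: what is moved stays moved. The work goes in short steps, Python scripts to look and compute and a tool call to move; the robot and the scene stay as the last step left them, time stands still between calls to the robot, and variables do not carry over. Pictures are saved under pics/ and viewed, at most 10 in all, crops included, and the job is handed in when it is done.

Besides the shell and the picture viewer there is one more tool, called after "Request:" as a command line: name --pt "numbers of a row" for each row, then --argument value for the rest. apply_moves: Moves the arm, as the interface text tells. Its arguments: {"type":"object","properties":{"deltas":{"type":"array","items":{"type":"array","items":{"type":"number"}}},"force":{"type":"number"}},"required":["deltas"]}

```bash
mkdir -p pics
cat > h.py <<'E'
import numpy as np, cv2
from scipy.spatial.transform import Rotation as R
from bench import sense, snapshot, close_job, spot_in, tip_of
def cam(s):
    h,w=s["z_map"].shape; f=h/2/np.tan(np.radians(s["fovy"])/2)
    a=np.array(s["attitude"],float)
    M=a if a.shape==(3,3) else R.from_rotvec(a).as_matrix() if a.size==3 else R.from_quat(a).as_matrix()
    return f,M,np.array(s["position"],float)
def ray(s,uv):
    f,M,p=cam(s); d=(np.atleast_2d(uv)-[s["cx"],s["cy"]])/f
    u=d.copy()
    for _ in range(20): u=d/(1+s["k1"]*(u**2).sum(1,keepdims=True))
    return np.c_[u,np.ones(len(u))]@M.T,p
def at_z(s,uv,z):
    d,p=ray(s,uv); return p+d*((z-p[2])/d[:,2])[:,None]
def cloud(s):
    h,w=s["z_map"].shape; g=np.stack(np.meshgrid(np.arange(w),np.arange(h)),-1).reshape(-1,2).astype(float)
    d,p=ray(s,g); return (p+d*s["z_map"].reshape(-1,1)).reshape(h,w,3)
E
python3 - <<'E'
from h import *
for c in ("scene","top"):
    s=snapshot(c); cv2.imwrite(f"pics/{c}0.png",s["frame"]); print(c,s["fovy"],s["cx"],s["cy"],s["k1"],s["position"],s["attitude"])
    C=cloud(s)
    for t in ("press","tray","box_top","push_board","lid","spindle","knob","glue","mallet","gearwheel","jar"):
        for r in tip_of(c,t)[:4]:
            u=r["at"]; i,j=int(round(u[1])),int(round(u[0]))
            print(t,np.round(u),round(r["conf"],2),np.round(C[i,j]) if 0<=i<480 and 0<=j<640 else None)
print(sense()["time"])
E
```

```text
scene 53.66880485085727 318.77868817569777 228.71236503228585 -0.05769372621891806 [1357.30838596 -420.90767553 1140.46416064] [-2.03685406 -1.2356914   0.55266027]
press [307. 321.] 0.91 [602. -81.  16.]
press [350. 267.] 0.42 [554.  86. 117.]
tray [348. 299.] 0.56 [645.  28. 101.]
tray [379. 277.] 0.48 [577. 179.  46.]
box_top [349. 278.] 0.62 [588.  64. 114.]
push_board [378. 273.] 0.57 [606. 151. 108.]
push_board [440. 235.] 0.25 [479. 499.   0.]
lid [349. 230.] 0.91 [325. 219.  19.]
lid [351. 269.] 0.65 [560.  87. 113.]
lid [259. 266.] 0.57 [ 330. -120.   10.]
lid [188. 258.] 0.56 [ 196. -318.   19.]
spindle [305. 262.] 0.67 [598. -78. 260.]
knob [292. 235.] 0.81 [539. -84. 308.]
glue [209. 316.] 0.93 [ 470. -330.   38.]
glue [446. 285.] 0.29 [696. 344.  42.]
mallet [380. 273.] 0.69 [607. 157. 105.]
mallet [442. 235.] 0.66 [498. 488.  22.]
gearwheel [205. 374.] 0.84 [ 636. -397.   22.]
jar [443. 284.] 0.85 [688. 339.  41.]
jar [350. 299.] 0.62 [650.  32. 104.]
top 57.687682389548925 325.03102052330735 235.59243448231075 -0.07976699756947274 [ 343.76907377   41.88080516 1307.06844854] [-2.19577041  2.15729625 -0.09504932]
press [366. 194.] 0.89 [546. -58. 224.]
press [305. 205.] 0.6 [532. 100. 114.]
press [315. 189.] 0.32 [578.  73. 114.]
tray [318. 196.] 0.59 [558.  64. 114.]
tray [314. 190.] 0.29 [575.  76. 114.]
box_top [313. 188.] 0.91 [581.  79. 112.]
push_board [278. 193.] 0.83 [575. 182.  59.]
lid [442. 331.] 0.91 [ 181. -305.   21.]
lid [261. 285.] 0.7 [307. 229.  20.]
lid [306. 199.] 0.61 [550.  98. 109.]
lid [378. 281.] 0.59 [ 325. -116.   11.]
spindle [375. 180.] 0.71 [574. -77. 260.]
knob [384. 196.] 0.96 [526. -92. 310.]
glue [448. 244.] 0.82 [ 432. -303.   94.]
gearwheel [468. 182.] 0.78 [ 626. -386.   23.]
jar [219. 163.] 0.74 [655. 352.  84.]
jar [316. 190.] 0.4 [575.  70. 114.]
1.2
```

View pics/scene0.png

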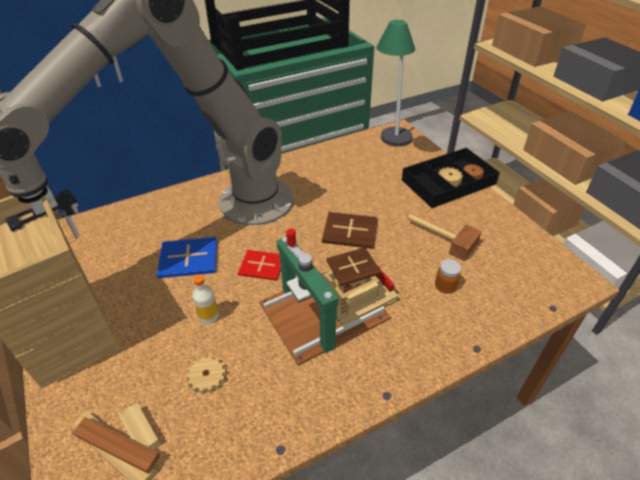

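View pics/top0.png

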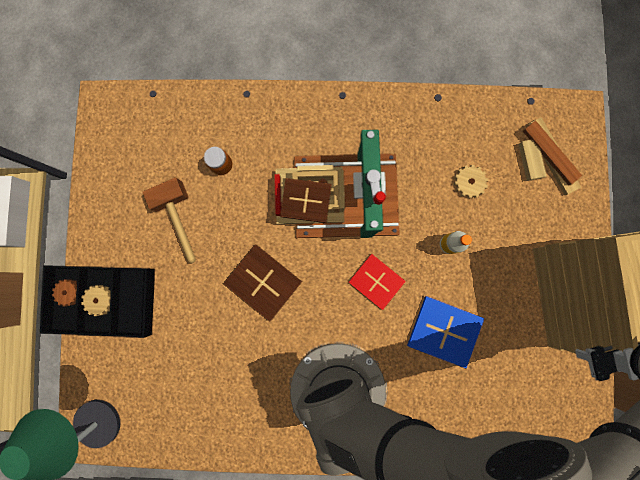

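The scene view shows the press (307,321), the tray out to the press's left with the dark lid (351,269) on it, and the push board (385,280). The top view shows the lid at (306,199), crossbeam x≈371, knob (380,197), red push board (278,193). So press +x is roughly world -y and press +y is roughly world +x.

Run:
```python
from h import *
s=snapshot("top"); C=cloud(s); F=s["frame"].astype(int); b,g,r=F[...,0],F[...,1],F[...,2]
hsv=cv2.cvtColor(s["frame"],cv2.COLOR_BGR2HSV); Z=C[...,2]
def rect(m,name):
    m=cv2.morphologyEx(m.astype(np.uint8),cv2.MORPH_OPEN,np.ones((3,3)))
    n,l,st,ce=cv2.connectedComponentsWithStats(m); k=1+np.argmax(st[1:,4]); P=C[l==k]
    q=cv2.minAreaRect(P[:,:2].astype(np.float32)); bx=cv2.boxPoints(q)
    print(name,st[k,4],"z",np.round(np.median(P[:,2])),"c",np.round(q[0]),"size",np.round(q[1]),"ang",round(q[2],1),np.round(bx).tolist())
    return l==k
reg=(C[...,0]>400)&(C[...,0]<720)&(C[...,1]>-200)&(C[...,1]<260)
H,S,V=hsv[...,0],hsv[...,1],hsv[...,2]
rect(reg&(Z>205)&(Z<238)&(H>50)&(H<95),"beam")
lid=rect(reg&(Z>104)&(Z<125)&(V<110)&(C[...,1]>0),"lid")
rect(reg&(Z>50)&(Z<75)&((H<6)|(H>174))&(S>150)&(C[...,1]>100),"push")
rect(reg&(Z>285)&((H<8)|(H>172))&(S>150),"knob")
rect(reg&(Z>92)&(Z<125)&(C[...,1]>-40),"box+lid")
rect(reg&(Z>20)&(Z<125)&(C[...,1]>-40),"tray")
rect(reg&(Z>6)&(Z<20)&(C[...,1]<120),"base")
rect(reg&(Z>235)&(Z<275)&(S<60),"collar")
cr=cv2.resize(s["frame"][120:250,250:420],None,fx=4.6,fy=4.6,interpolation=cv2.INTER_CUBIC); cv2.imwrite("pics/crop1.png",cr)
print(sense()["eef_rot"],sense()["position"])
```

```text
beam 1341 z 225.0 c [584. -72.] size [260.  46.] ang 2.9 [[453.0, -55.0], [455.0, -102.0], [715.0, -89.0], [713.0, -42.0]]
lid 1655 z 112.0 c [548.  98.] size [131. 111.] ang 83.7 [[485.0, 39.0], [596.0, 27.0], [610.0, 157.0], [500.0, 169.0]]
push 107 z 60.0 c [596. 185.] size [69. 13.] ang 1.4 [[562.0, 191.0], [562.0, 178.0], [631.0, 180.0], [631.0, 193.0]]
knob 98 z 310.0 c [524. -81.] size [22. 22.] ang 3.8 [[513.0, -71.0], [514.0, -93.0], [536.0, -92.0], [534.0, -70.0]]
box+lid 2727 z 111.0 c [572.  74.] size [174. 163.] ang 83.7 [[481.0, -3.0], [643.0, -21.0], [662.0, 151.0], [500.0, 169.0]]
tray 4030 z 107.0 c [582.  76.] size [193. 231.] ang 1.3 [[483.0, 189.0], [488.0, -41.0], [681.0, -37.0], [676.0, 194.0]]
base 804 z 12.0 c [ 590. -148.] size [180.  49.] ang 2.6 [[499.0, -127.0], [501.0, -177.0], [681.0, -168.0], [679.0, -119.0]]
collar 245 z 258.0 c [570. -74.] size [60. 32.] ang 9.7 [[537.0, -63.0], [543.0, -95.0], [602.0, -85.0], [597.0, -53.0]]
[-3.11787790e+00 -3.85047013e-01 -5.26940394e-05] [ 164.2348937  -654.68570809  205.45978683]
```

View pics/crop1.png

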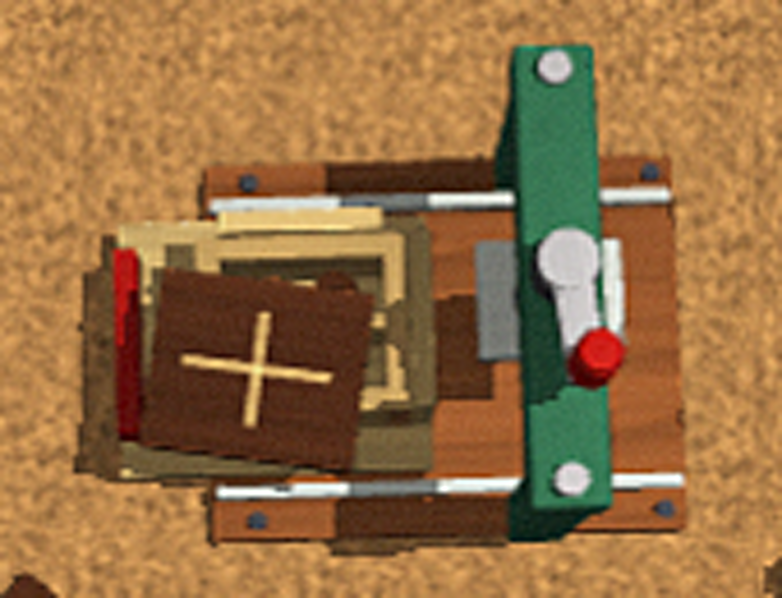

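The crop confirms the geometry: the lid covers the -x/-y part of the box, turned about -9.5° to the tray. Its offset in the tray frame is about (-27,-27) mm, with the free sides at world -x and +y. I'll go over there first with open fingers along the tray's x.

Request:
apply_moves --pt "0.8 0.3 0.8 -0.4 0" --pt "0.8 0.3 0.8 -0.4 0" --pt "0.8 0.3 0.8 -0.4 0" --pt "0.8 0.3 0.8 -0.4 0" --pt "0.8 0.3 0.8 -0.4 0" --pt "0.8 0.3 0.8 -0.24 0" --pt "0.4 1 0 0 0" --pt "0.4 1 0 0 0" --pt "0.4 1 0 0 0" --pt "0.4 1 0 0 0" --pt "0.4 1 0 0 0" --pt "0.4 1 0 0 0" --pt "0.4 1 0 0 0" --pt "0.4 1 0 0 0" --pt "0.4 1 0 0 0" --pt "0.4 1 0 0 0" --pt "0.4 1 0 0 0" --pt "0.4 1 0 0 0" --pt "0.4 1 0 0 0" --pt "0.4 1 0 0 0"

```text
time: 2.92
position: [476.5, -179.2, 349.7]
eef_rot: [3.14, 0.079, 0.001]
ft_force: [0.8, 0.1, -0.2]
grip_width: 93.8
grip_force: 0.0
```

Request:
apply_moves --pt "-0.09 0.9 0 0 0" --pt "-0.09 0.9 0 0 0" --pt "-0.09 0.9 0 0 0" --pt "-0.09 0.9 0 0 0" --pt "-0.09 0.9 0 0 0" --pt "-0.09 0.9 0 0 0" --pt "-0.09 0.9 0 0 0" --pt "-0.09 0.9 0 0 0" --pt "-0.09 0.9 0 0 0" --pt "-0.09 0.9 0 0 0" --pt "0 0 -0.9 0 0" --pt "0 0 -0.9 0 0" --pt "0 0 -0.9 0 0" --pt "0 0 -0.9 0 0" --pt "0 0 -0.9 0 0" --pt "0 0 -0.9 0 0" --pt "0 0 -0.9 0 0" --pt "0 0 -0.9 0 0" --pt "0 0 -0.9 0 0" --pt "0 0 -0.1 0 0"

```text
time: 4.58
position: [447.0, 88.7, 100.0]
eef_rot: [3.14, 0.079, -0.008]
ft_force: [-1.0, -0.8, -0.6]
grip_width: 94.1
grip_force: 0.0
```

Request:
apply_moves --pt "0 0 -0.05 0 0" --pt "0.3 0.015 0 0 0" --pt "0.3 0.015 0 0 0" --pt "0.2 0.01 0 0 0" --pt "0.2 0.01 0 0 0" --pt "0.15 0.007 0 0 0" --pt "0.15 0.007 0 0 0" --pt "0.1 0.005 0 0 0" --pt "0.1 0.005 0 0 0"

```text
time: 5.33
position: [494.4, 91.6, 102.0]
eef_rot: [-3.141, -0.079, 0.0]
ft_force: [-0.5, 0.3, 0.6]
grip_width: 94.1
grip_force: 0.6
```

Request:
apply_moves --pt "0.1 0.005 0 0 0" --pt "0.1 0.005 0 0 0" --pt "0.1 0.005 0 0 0" --pt "0.08 0.004 0 0 0" --pt "0.08 0.004 0 0 0" --pt "0.05 0 0 0 0" --pt "0 0 0 0 0" --pt "0 0 0 0 0"

```text
time: 6.0
position: [509.6, 92.3, 101.9]
eef_rot: [-3.14, -0.079, -0.0]
ft_force: [0.8, -0.6, -0.1]
grip_width: 94.2
grip_force: 0.0
```

```bash
cat > look.py <<'E'
from h import *
import sys
s=snapshot("top"); C=cloud(s); hsv=cv2.cvtColor(s["frame"],cv2.COLOR_BGR2HSV); Z=C[...,2]
H,S,V=hsv[...,0],hsv[...,1],hsv[...,2]
reg=(C[...,0]>400)&(C[...,0]<720)&(C[...,1]>-200)&(C[...,1]<260)
m=(reg&(Z>104)&(Z<125)&(V<110)&(C[...,1]>0)&(S>90)).astype(np.uint8); m=cv2.morphologyEx(m,cv2.MORPH_OPEN,np.ones((3,3)))
n,l,st,ce=cv2.connectedComponentsWithStats(m)
k=1+np.argmax(st[1:,4]); q=cv2.minAreaRect(C[l==k][:,:2].astype(np.float32)); print("lid",st[k,4],np.round(q[0]),np.round(q[1]),round(q[2],1))
cr=cv2.resize(s["frame"][120:250,250:420],None,fx=4.6,fy=4.6,interpolation=cv2.INTER_CUBIC); cv2.imwrite("pics/%s.png"%sys.argv[1],cr)
e=sense(); print(e["time"],np.round(e["position"],1),np.round(e["ft_force"],2))
E
python3 look.py c2
```

```text
Traceback (most recent call last):
  File "look.py", line 8, in <module>
    k=1+np.argmax(st[1:,4]); q=cv2.minAreaRect(C[l==k][:,:2].astype(np.float32)); print("lid",st[k,4],np.round(q[0]),np.round(q[1]),round(q[2],1))
        ~~~~~~~~~^^^^^^^^^^
ValueError: attempt to get argmax of an empty sequence
```

The hand hides the lid from above, so I'll go by force: gentle pushing until the fence answers.

Request:
apply_moves --pt "0.05 0 0 0 0" --pt "0.05 0 0 0 0" --pt "0.05 0 0 0 0" --pt "0 0 0 0 0"

```text
time: 6.38
position: [513.4, 92.1, 101.8]
eef_rot: [3.14, 0.079, -0.002]
ft_force: [-5.0, -0.0, 3.1]
grip_width: 94.1
grip_force: 2.5
```

```bash
sed -i 's/^m=(reg/if len(sys.argv)>2: s["frame"]=s["frame"]\nm=(reg/; s/^k=1/if n>1: k=1/' look.py
python3 - <<'E'
from h import *
s=snapshot("scene"); cv2.imwrite("pics/s2.png",cv2.resize(s["frame"][200:370,240:430],None,fx=4.2,fy=3.5*1.2,interpolation=cv2.INTER_CUBIC)[:600])
E
```

```text
(no output)
```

View pics/s2.png

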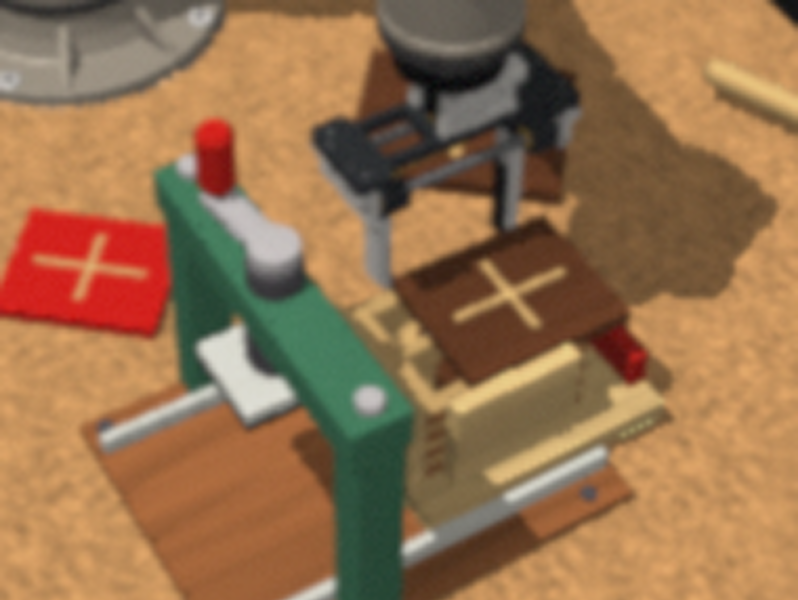

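Lid now lies parallel to the side fence and the wrist reads −5 N: y is home. Retreat and swing round to the −x side.

Request:
apply_moves --pt "-0.4 0 0 0 0" --pt "-0.7 0 0 0 0" --pt "-0.3 0 0.6 0 0" --pt "0 0 0.9 0 0" --pt "0 0 0.9 0 0"

```text
time: 6.85
position: [470.3, 92.2, 174.4]
eef_rot: [3.14, 0.08, -0.002]
ft_force: [1.0, -0.1, 0.8]
grip_width: 94.0
grip_force: 0.0
```

```bash
python3 look.py c3; python3 -c "
from h import *
print(np.round(sense()['joints'],2))"
```

```text
lid 52 [621. 158.] [15. 29.] 1.9
6.9 [473.1  93.1 179.6] [ 3.05 -0.18  6.63]
[ 0.16  0.17 -0.54  2.03  0.11  0.96 -1.95]
```

Request:
apply_moves --pt "0 0.3 0 -1 65" --pt "0 0.3 0 -1 65" --pt "0 0.3 0 -1 65" --pt "0.1 0.3 0 -1 65" --pt "0.2 0.3 0 -1 65" --pt "0.2 0.3 0 -1 65" --pt "0.2 0.3 0 -1 65" --pt "0.2 0.3 0 -1 65" --pt "0.3 0.3 0 -1 65" --pt "0.3 0.3 0 -1 65" --pt "0.3 0.3 0 -1 65" --pt "0.3 0.3 0 -1 65" --pt "0.3 0 0 -1 65" --pt "0.3 0 0 -1 65" --pt "0.3 0 0 -1 65" --pt "0.2 0 0 -1 65" --pt "0.2 0 0 -1 65" --pt "0.2 0 0 -1 65" --pt "0 0 0 0 65" --pt "0 0 0 0 65"

```text
time: 8.57
position: [541.0, 172.3, 164.1]
eef_rot: [2.62, -1.714, -0.034]
ft_force: [0.8, 0.2, -0.6]
grip_width: 70.0
grip_force: 0.0
```

```bash
python3 look.py c4
```

```text
lid 1165 [576.  96.] [108. 101.] 1.0
8.6167 [540.8 172.4 164.2] [-0.48 -0.25 -0.52]
```

View pics/c4.png

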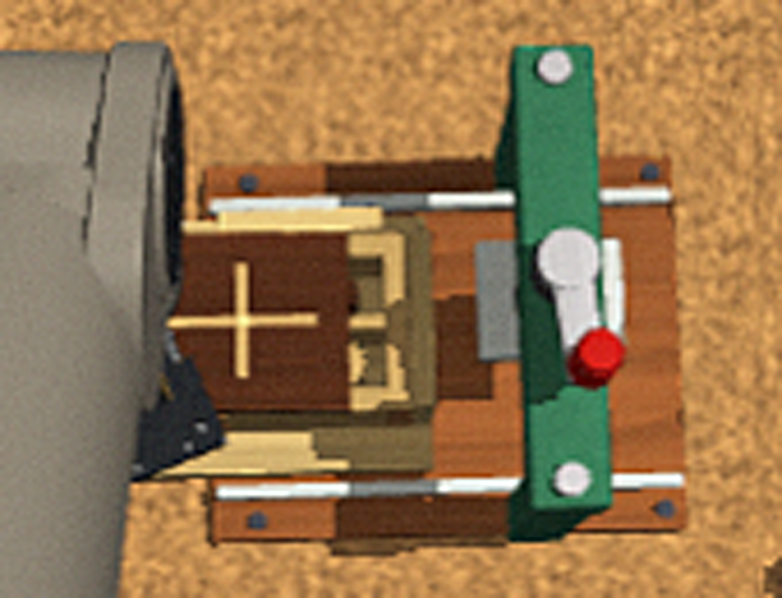

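The crop shows the lid square against the side fence, about 27 mm from the end fence. The hand still lacks some turn (−20.7°) and travel.

Request:
apply_moves --pt "0.1 0.1 0 -0.69 65" --pt "0.1 0.1 0 -0.69 65" --pt "0.1 0.1 0 -0.69 65" --pt "0.1 0.1 0 -0.69 65" --pt "0.1 0.1 0 -0.69 65" --pt "0.1 0.1 0 -0.69 65" --pt "0.1 0.1 0 0 65" --pt "0.1 0.1 0 0 65" --pt "0.1 0.1 0 0 65" --pt "0.1 0.1 0 0 65" --pt "0 0 0 0 65"

```text
time: 9.53
position: [573.2, 200.9, 163.2]
eef_rot: [2.277, -2.162, -0.042]
ft_force: [0.1, 0.5, -0.2]
grip_width: 70.1
grip_force: 0.0
```

```bash
python3 -c "
from h import *
e=sense()
print(np.round(e['joints'],2),e['eef_rot'],R.from_rotvec(e['eef_rot']).as_matrix().round(3))"
```

```text
[-1.28  0.82  1.37  1.84 -0.87  1.27 -2.73] [ 2.27669318 -2.16237445 -0.04155789] [[ 0.051 -0.998 -0.02 ]
 [-0.999 -0.052  0.017]
 [-0.018  0.019 -1.   ]]
```

Joints 3 and 7 are at their ranges: I turned the wrong way round. The same grasp a half turn away has room, so unwind +180° here at safe height.

Request:
apply_moves --pt "0 0 0.1 1 65" --pt "0 0 0.1 1 65" --pt "0 0 0.1 1 65" --pt "0 0 0.1 1 65" --pt "0 0 0.1 1 65" --pt "0 0 0 1 65" --pt "0 0 0 1 65" --pt "0 0 0 1 65" --pt "0 0 0 1 65" --pt "0 0 0 1 65" --pt "0 0 0 1 65" --pt "0 0 0 1 65" --pt "0 0 0 1 65" --pt "0 0 0 1 65" --pt "0 0 0 1 65" --pt "0 0 0 1 65" --pt "0 0 0 1 65" --pt "0 0 0 1 65" --pt "0 0 0 1 65" --pt "0 0 0 1 65"

```text
time: 11.2
position: [572.7, 200.6, 178.7]
eef_rot: [3.101, 0.358, -0.021]
ft_force: [0.0, 0.0, 0.1]
grip_width: 70.1
grip_force: 0.0
```

Request:
apply_moves --pt "0 0 0 1 65" --pt "0 0 0 1 65" --pt "0 0 0 1 65" --pt "0 0 0 1 65" --pt "0 0 0 1 65" --pt "0 0 0 1 65" --pt "0 0 0 1 65" --pt "0 0 0 1 65" --pt "0 0 0 1 65" --pt "0 0 0 1 65" --pt "0 0 0 1 65" --pt "0 0 0 1 65" --pt "0 0 0 1 65" --pt "0 0 0 1 65"

```text
time: 12.37
position: [572.8, 200.5, 178.9]
eef_rot: [2.331, 2.068, 0.003]
ft_force: [-0.6, -0.6, 0.8]
grip_width: 70.1
grip_force: 0.0
```

```bash
cat > st.py <<'E'
from h import *
e=sense(); m=R.from_rotvec(e['eef_rot']).as_matrix()
print(round(e["time"],2),np.round(e['joints'],2),np.round(e["position"],1),"ydir",round(np.degrees(np.arctan2(m[1,1],m[0,1])),1),"tilt",m[:,2].round(3),np.round(e["ft_force"],2))
E
python3 st.py
```

```text
12.37 [-0.99  0.4   0.69  1.83 -0.27  1.   -0.31] [572.8 200.5 178.9] ydir -6.8 tilt [ 0.018 -0.018 -1.   ] [-0.61 -0.59  0.85]
```

Request:
apply_moves --pt "-0.05 0 0 0.97 65" --pt "-0.05 0 0 0.97 65" --pt "0 0 -0.5 0 65" --pt "0 0 -0.7 0 65" --pt "0 0 -0.7 0 65" --pt "0 0 -0.4 0 65" --pt "0 0 -0.2 0 65" --pt "0 0 0 0 65"

```text
time: 13.03
position: [569.3, 200.3, 102.6]
eef_rot: [2.153, 2.253, 0.002]
ft_force: [-0.2, 0.4, 0.7]
grip_width: 69.9
grip_force: 0.0
```

```bash
python3 st.py
```

```text
13.03 [-0.92  0.48  0.6   1.9  -0.32  0.85 -0.11] [569.3 200.3 102.6] ydir 2.6 tilt [ 0.019 -0.016 -1.   ] [-0.18  0.42  0.68]
```

Request:
apply_moves --pt "0.01 -0.2 0 0 65" --pt "0.01 -0.2 0 0 65" --pt "0.01 -0.15 0 0 65" --pt "0.01 -0.15 0 0 65" --pt "0.01 -0.15 0 0 65" --pt "0.01 -0.15 0 0 65" --pt "0.01 -0.15 0 0 65" --pt "0.005 -0.15 0 0 65" --pt "0.005 -0.1 0 0 65" --pt "0.005 -0.1 0 0 65" --pt "0 -0.1 0 0 65" --pt "0 -0.05 0 0 65" --pt "0 0 0 0 65"

```text
time: 14.12
position: [572.2, 150.6, 103.0]
eef_rot: [2.154, 2.252, 0.003]
ft_force: [1.3, -0.5, -0.1]
grip_width: 70.1
grip_force: 0.0
```

Request:
apply_moves --pt "0 -0.04 0 0 65" --pt "0 -0.04 0 0 65" --pt "0 0 0 0 65"

```text
time: 14.37
position: [572.2, 148.5, 103.0]
eef_rot: [2.153, 2.253, 0.003]
ft_force: [-0.5, 0.2, -0.1]
grip_width: 70.0
grip_force: 0.0
```

Request:
apply_moves --pt "0 -0.05 0 0 65" --pt "0 -0.05 0 0 65" --pt "0 0 0 0 65"

```text
time: 14.62
position: [572.1, 145.9, 103.0]
eef_rot: [2.153, 2.253, 0.004]
ft_force: [-1.2, 4.2, -0.6]
grip_width: 70.0
grip_force: 1.7
```

```bash
python3 look.py c5
python3 - <<'E'
from h import *
s=snapshot("scene"); cv2.imwrite("pics/s5.png",cv2.resize(s["frame"][220:330,300:440],None,fx=5.4,fy=5.4,interpolation=cv2.INTER_CUBIC))
E
```

```text
lid 1349 [578.  59.] [110. 114.] 2.7
14.6667 [572.1 145.9 103. ] [-0.12  1.85  0.02]
```

View pics/s5.png

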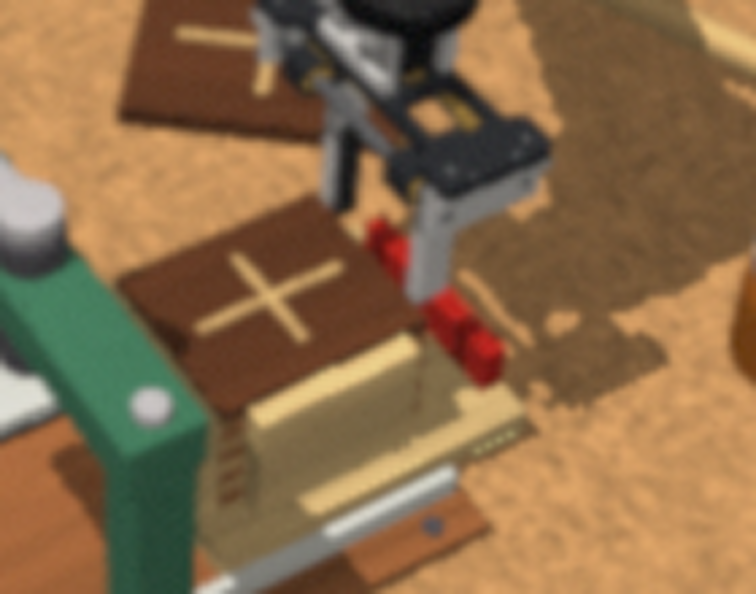

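The lid is flush on both fences and the 4 N matches tray drag. Back off behind the push board, check from above.

Request:
apply_moves --pt "0 0.2 0 0 65" --pt "0 0.4 0 0 65" --pt "0 0.5 0 0 65" --pt "0 0.5 0 0 65" --pt "0 0.5 0 0 65" --pt "0 0.5 0 0 65" --pt "0 0 -0.5 0 65" --pt "0 0 -0.7 0 65" --pt "0 0 -0.6 0 65" --pt "0 0 -0.2 0 65" --pt "0 0 0 0 65"

```text
time: 15.63
position: [571.3, 224.2, 41.7]
eef_rot: [2.153, 2.254, -0.0]
ft_force: [-0.2, 0.1, 0.1]
grip_width: 69.9
grip_force: 0.0
```

```bash
python3 look.py c6; python3 st.py
```

```text
lid 1623 [577.  67.] [109. 131.] 2.5
15.6833 [572.  224.1  42.9] [-0.74 -0.87  0.54]
15.68 [-0.9   0.57  0.55  1.91 -0.39  0.76 -0.1 ] [572.  224.1  42.9] ydir 2.6 tilt [ 0.019 -0.017 -1.   ] [-0.74 -0.87  0.54]
```

View pics/c6.png

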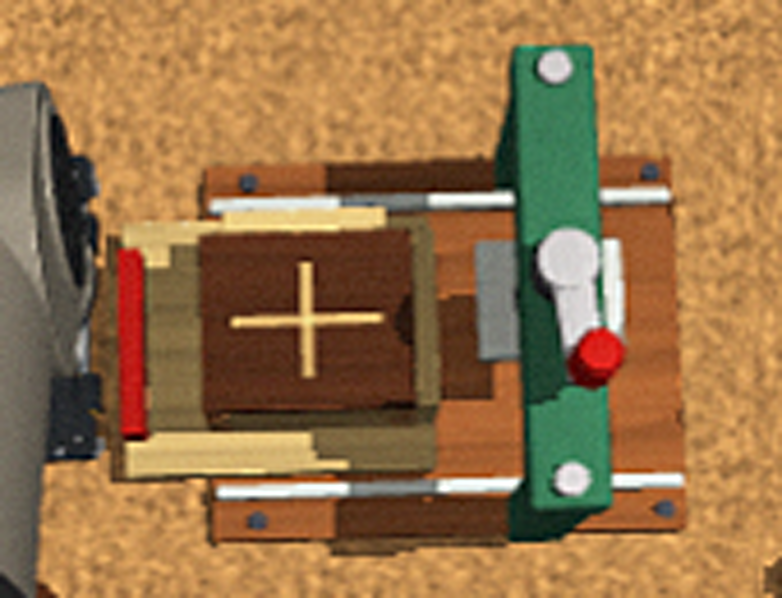

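The lid is square in the corner: centre (577,67), yaw 2.5° against the tray's ~2.7°. Push the tray in now.

Request:
apply_moves --pt "0.015 -0.3 0 0 65" --pt "0.015 -0.3 0 0 65" --pt "0.01 -0.25 0 0 65" --pt "0.005 -0.1 0 0 65" --pt "0.005 -0.1 0 0 65" --pt "0.008 -0.15 0 0 65" --pt "0.01 -0.2 0 0 65" --pt "0.012 -0.25 0 0 65" --pt "0.015 -0.3 0 0 65" --pt "0.015 -0.3 0 0 65" --pt "0.015 -0.3 0 0 65" --pt "0.015 -0.3 0 0 65" --pt "0.015 -0.3 0 0 65" --pt "0.015 -0.3 0 0 65" --pt "0.015 -0.3 0 0 65" --pt "0.015 -0.3 0 0 65" --pt "0.015 -0.3 0 0 65" --pt "0.015 -0.3 0 0 65" --pt "0.01 -0.2 0 0 65" --pt "0.01 -0.2 0 0 65"

```text
time: 17.35
position: [579.6, 71.4, 43.0]
eef_rot: [2.154, 2.252, 0.003]
ft_force: [0.6, 5.5, 3.3]
grip_width: 69.9
grip_force: 2.3
```

Request:
apply_moves --pt "0.007 -0.15 0 0 65" --pt "0.007 -0.15 0 0 65" --pt "0.005 -0.1 0 0 65" --pt "0.003 -0.05 0 0 65" --pt "0 0 0 0 65"

```text
time: 17.77
position: [580.2, 58.4, 43.0]
eef_rot: [2.153, 2.253, 0.003]
ft_force: [-0.1, 0.3, 0.8]
grip_width: 69.6
grip_force: 0.5
```

Request:
apply_moves --pt "0.003 -0.06 0 0 65" --pt "0.003 -0.06 0 0 65" --pt "0 -0.04 0 0 65" --pt "0 0 0 0 65"

```text
time: 18.1
position: [580.1, 58.0, 43.0]
eef_rot: [2.152, 2.258, 0.007]
ft_force: [-2.5, 21.9, 4.0]
grip_width: 69.8
grip_force: 10.9
```

```bash
python3 st.py; python3 look.py c7
```

```text
18.1 [-0.64  0.52  0.54  1.98 -0.38  0.72  0.18] [580.1  58.   43. ] ydir 2.8 tilt [ 0.019 -0.012 -1.   ] [-2.52 21.91  3.99]
18.15 [580.2  58.   43. ] [-2.06 21.55  4.45]
```

Hard stop at 22 N: the tray is home. Retreat and go above the knob.

Request:
apply_moves --pt "0 0.5 0 0 80" --pt "0 0.6 0 0 80" --pt "0 0.4 0.5 0 80" --pt "0 0 1 0 80" --pt "0 0 1 0 80" --pt "0 0 1 0 80" --pt "0 0 1 0 80" --pt "0 0 1 0 80" --pt "0 0 1 0 80" --pt "0 0 1 0 80" --pt "0 0 1 0 80" --pt "0 0 1 0 80" --pt "0 0 0.6 0 80" --pt "-0.3 -0.7 0 0 80" --pt "-0.3 -0.7 0 0 80" --pt "-0.3 -0.7 0 0 80" --pt "-0.3 -0.7 0 0 80" --pt "-0.3 -0.7 0 0 80" --pt "-0.2 -0.7 0 0 80"

```text
time: 19.73
position: [528.3, -29.0, 345.8]
eef_rot: [2.154, 2.253, 0.003]
ft_force: [0.8, -0.5, 0.1]
grip_width: 64.3
grip_force: 0.0
```

```bash
cat > look2.py <<'E'
from h import *
import sys
s=snapshot("scene"); C=cloud(s); hsv=cv2.cvtColor(s["frame"],cv2.COLOR_BGR2HSV); Z=C[...,2]
H,S,V=hsv[...,0],hsv[...,1],hsv[...,2]
reg=(C[...,0]>400)&(C[...,0]<720)&(C[...,1]>-200)&(C[...,1]<260)
m=reg&(Z>262)&(Z<325)&((H<8)|(H>172))&(S>150); P=C[m]; print("knob",m.sum(), P.mean(0) if m.any() else 0, P.max(0) if m.any() else 0)
t=m&(Z>306)
if t.any(): print("knob top",C[t].mean(0))
t=reg&(Z>104)&(Z<125)&(V<110); print("lid pts",t.sum(),C[t].min(0),C[t].max(0))
cv2.imwrite("pics/%s.png"%sys.argv[1],cv2.resize(s["frame"][190:340,230:430],None,fx=4,fy=4,interpolation=cv2.INTER_CUBIC))
E
python3 st.py; python3 look2.py s8
```

```text
19.73 [-0.81  0.06  0.78  1.79 -0.03  1.29  0.02] [528.3 -29.  345.8] ydir 2.6 tilt [ 0.019 -0.016 -1.   ] [ 0.76 -0.5   0.09]
knob 134 [531.81194223 -84.50896077 296.09447273] [539.23967515 -72.06748849 315.25250034]
knob top [528.22103043 -83.42871107 310.85952209]
lid pts 643 [ 462.3494808  -135.93819002  104.01109107] [715.18899871 -49.98020176 124.58440034]
```

View pics/s8.png

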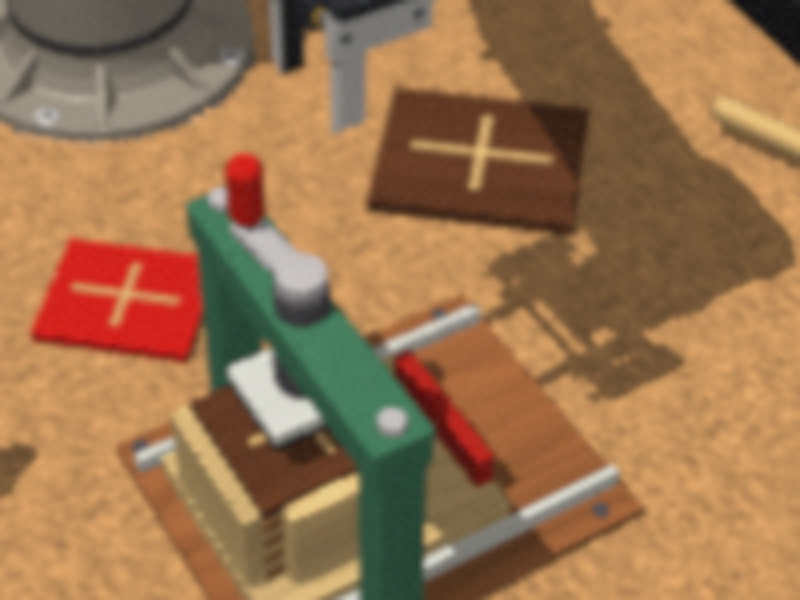

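Tray is home with the lid square under the pad; knob near (526,-82). Descend over it and pinch.

Request:
apply_moves --pt "0 -0.6 0 0 80" --pt "-0.04 -0.6 0 0 80" --pt "-0.04 -0.57 0 0 80" --pt "0 0 -0.4 0 80" --pt "0 0 -0.6 0 80" --pt "0 0 -0.6 0 80" --pt "0 0 -0.5 0 80" --pt "0 0 -0.23 0 80" --pt "0 0 0 0 255" --pt "0 0 0 0 255" --pt "0 0 0 0 255" --pt "0 0 0 0 255" --pt "0 0 0 0 255" --force 25

```text
time: 20.87
position: [527.5, -80.3, 276.8]
eef_rot: [2.153, 2.252, 0.005]
ft_force: [-0.2, 0.5, -0.2]
grip_width: 34.5
grip_force: 0.0
```

```bash
python3 st.py; python3 -c "
from h import *
print(sense()['grip_width'],sense()['grip_force'])
s=snapshot('top');C=cloud(s);h=cv2.cvtColor(s['frame'],cv2.COLOR_BGR2HSV);m=(C[...,2]>235)&(C[...,2]<275)&(h[...,1]<60)&(abs(C[...,0]-584)<60)&(abs(C[...,1]+72)<60);print(m.sum(),C[m].mean(0),C[m].max(0),C[m].min(0))"
```

```text
20.87 [-0.72  0.14  0.83  1.89 -0.1   1.14  0.19] [527.5 -80.3 276.8] ydir 2.6 tilt [ 0.021 -0.016 -1.   ] [-0.22  0.49 -0.18]
34.51807183149651 0.0<string>:4: RuntimeWarning: Mean of empty slice.
  ret = um.true_divide(
Traceback (most recent call last):
ValueError: zero-size array to reduction operation maximum which has no identity
```

Request:
apply_moves --pt "0 0 0 0 255" --pt "0 0 0 0 255" --pt "0 0 0 0 255" --pt "0 0 0 0 255"

```text
time: 21.25
position: [525.9, -80.4, 276.4]
eef_rot: [2.155, 2.254, 0.001]
ft_force: [-11.2, 0.4, 11.6]
grip_width: 25.6
grip_force: 25.0
```

```bash
cat > circ.py <<'E'
from h import *
import sys
c=np.array([584,-72.]); p=np.array(sense()["position"][:2]) if len(sys.argv)<4 else np.array([float(sys.argv[3]),float(sys.argv[4])])
step,n=float(sys.argv[1]),int(sys.argv[2])
d=p-c; a=np.degrees(np.arctan2(d[1],d[0])); print("r",np.hypot(*d),"a",a)
q=c+60*np.array([[np.cos(np.radians(a-step*i)),np.sin(np.radians(a-step*i))] for i in range(n+1)])
q[0]=p
print((np.diff(q,axis=0)/30).round(2).tolist())
E
python3 circ.py 12 15 525 -80.5
```

```text
r 59.609143593915185 a -171.8019311539837
[[-0.03, 0.42], [0.07, 0.41], [0.16, 0.39], [0.23, 0.35], [0.3, 0.29], [0.35, 0.22], [0.39, 0.14], [0.41, 0.06], [0.42, -0.03], [0.4, -0.11], [0.37, -0.2], [0.32, -0.27], [0.26, -0.33], [0.18, -0.38], [0.1, -0.41]]
```

Request:
apply_moves --pt "-0.05 0 0 0 255" --pt "-0.03 0.42 0 0 255" --pt "0.07 0.41 0 0 255" --pt "0.16 0.39 0 0 255" --pt "0.23 0.35 0 0 255" --pt "0.3 0.29 0 0 255" --pt "0.35 0.22 0 0 255" --pt "0.39 0.14 0 0 255"

```text
time: 21.92
position: [570.3, -11.4, 276.5]
eef_rot: [2.151, 2.256, 0.005]
ft_force: [-3.5, -0.0, 6.4]
grip_width: 25.4
grip_force: 25.0
```

```bash
python3 st.py; python3 circ.py 12 8
```

```text
21.92 [-0.76  0.22  0.78  1.81 -0.16  1.16  0.12] [570.3 -11.4 276.5] ydir 2.7 tilt [ 0.02  -0.015 -1.   ] [-3.51 -0.03  6.35]
r 62.15564233987472 a 102.7669378915433
[[0.43, -0.02], [0.42, -0.04], [0.4, -0.12], [0.36, -0.2], [0.31, -0.28], [0.25, -0.33], [0.18, -0.38], [0.09, -0.41]]
```

Request:
apply_moves --pt "0.42 0.05 0 0 255" --pt "0.42 -0.04 0 0 255" --pt "0.4 -0.12 0 0 255" --pt "0.36 -0.2 0 0 255" --pt "0.31 -0.28 0 0 255" --pt "0.25 -0.33 0 0 255" --pt "0.18 -0.38 0 0 255" --pt "0.09 -0.41 0 0 255"

```text
time: 22.58
position: [644.4, -63.2, 276.6]
eef_rot: [2.15, 2.255, 0.006]
ft_force: [-2.2, 2.4, 5.4]
grip_width: 25.6
grip_force: 25.0
```

```bash
python3 st.py; python3 circ.py 12 8; python3 look2.py s9|tail -1
```

```text
22.58 [-0.58  0.39  0.77  1.64 -0.27  1.21  0.29] [644.4 -63.2 276.6] ydir 2.7 tilt [ 0.021 -0.015 -1.   ] [-2.24  2.42  5.37]
r 61.07437070652789 a 8.244319555503822
[[-0.02, -0.42], [-0.07, -0.41], [-0.15, -0.39], [-0.23, -0.35], [-0.3, -0.29], [-0.35, -0.22], [-0.39, -0.14], [-0.41, -0.06]]
lid pts 593 [ 463.03525409 -136.11085325  104.16937259] [716.57715989 -49.26335756 124.89147256]
```

View pics/s9.png

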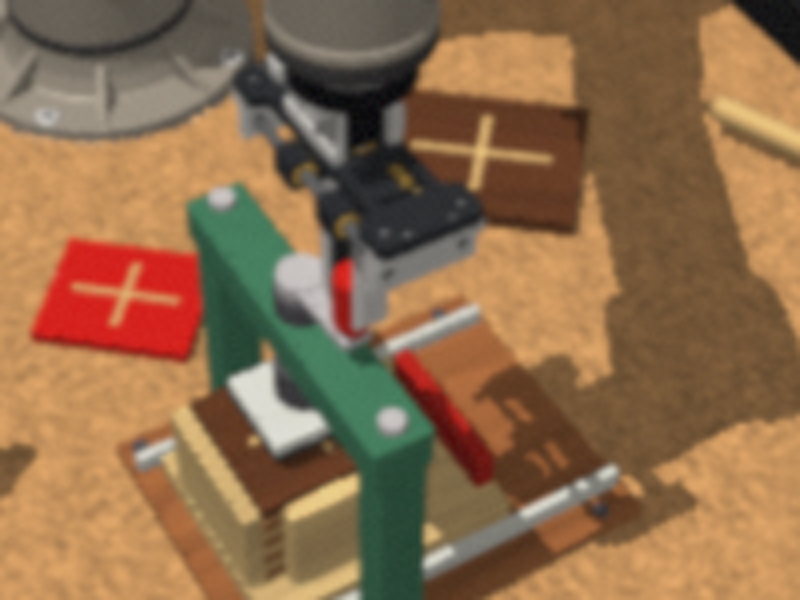

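The crank follows and the pad has come down but appears still clear of the lid; tangential force 2.4 N is just drag. Continue in quarter turns.

Request:
apply_moves --pt "0 -0.42 0 0 255" --pt "-0.07 -0.41 0 0 255" --pt "-0.15 -0.39 0 0 255" --pt "-0.23 -0.35 0 0 255" --pt "-0.3 -0.29 0 0 255" --pt "-0.35 -0.22 0 0 255" --pt "-0.39 -0.14 0 0 255"

```text
time: 23.22
position: [598.5, -128.7, 276.4]
eef_rot: [2.152, 2.257, 0.007]
ft_force: [-0.6, 15.9, 8.2]
grip_width: 25.4
grip_force: 25.0
```

```bash
python3 st.py; python3 circ.py 12 8
```

```text
23.22 [-0.52  0.32  0.8   1.72 -0.24  1.18  0.38] [ 598.5 -128.7  276.4] ydir 2.7 tilt [ 0.02  -0.013 -1.   ] [-0.64 15.85  8.19]
r 58.533060438619 a -75.61779491840812
[[-0.4, -0.11], [-0.42, 0.03], [-0.4, 0.11], [-0.37, 0.19], [-0.32, 0.27], [-0.26, 0.33], [-0.19, 0.37], [-0.1, 0.41]]
```

```bash
sed -i 's/584,-72\./584.5,-70.2/' circ.py; python3 circ.py 12 8
```

```text
r 60.15966548047851 a -76.5049203176131
[[-0.42, -0.05], [-0.42, 0.03], [-0.4, 0.12], [-0.37, 0.2], [-0.32, 0.27], [-0.25, 0.33], [-0.18, 0.38], [-0.1, 0.41]]
```

Request:
apply_moves --pt "-0.42 0.02 0 0 255" --pt "-0.42 0.03 0 0 255" --pt "-0.4 0.12 0 0 255" --pt "-0.37 0.2 0 0 255" --pt "0 0 0 0 255"

```text
time: 23.63
position: [549.2, -118.0, 276.5]
eef_rot: [2.152, 2.256, 0.007]
ft_force: [-3.1, 1.4, 2.0]
grip_width: 25.5
grip_force: 25.0
```

```bash
cat >> circ.py <<'E'
a=np.radians(a); f=sense()["ft_force"][:2]; print("tang resist",-np.dot(f,[np.sin(a),-np.cos(a)]),"radial",np.dot(f,[np.cos(a),np.sin(a)]))
E
python3 circ.py 12 8; python3 look2.py s10|tail -1
```

```text
r 59.43125962872923 a -126.48820921616702
[[-0.32, 0.27], [-0.24, 0.34], [-0.17, 0.38], [-0.08, 0.41], [0.0, 0.42], [0.09, 0.41], [0.17, 0.38], [0.25, 0.34]]
tang resist -3.320958859179151 radial 0.6896248949648047
lid pts 577 [ 463.54241945 -136.35613831  104.13438133] [715.68111202 -48.84891728 124.68322491]
```

Request:
apply_moves --pt "-0.32 0.27 0 0 255" --pt "-0.24 0.34 0 0 255" --pt "-0.17 0.38 0 0 255" --pt "-0.08 0.41 0 0 255"

```text
time: 24.02
position: [525.3, -78.4, 276.5]
eef_rot: [2.153, 2.252, 0.003]
ft_force: [-0.5, -2.9, 5.7]
grip_width: 25.7
grip_force: 25.0
```

```bash
python3 circ.py 12 8; python3 st.py
```

```text
r 59.7267589855937 a -172.1171296237377
[[-0.02, 0.42], [0.07, 0.41], [0.16, 0.39], [0.23, 0.35], [0.3, 0.29], [0.36, 0.22], [0.39, 0.14], [0.41, 0.06]]
tang resist 2.782801701518747 radial 0.8617870012200107
24.02 [-0.7   0.13  0.8   1.89 -0.09  1.14  0.17] [525.3 -78.4 276.5] ydir 2.6 tilt [ 0.02  -0.016 -1.   ] [-0.47 -2.87  5.68]
```

Request:
apply_moves --pt "-0.02 0.42 0 0 255" --pt "0.07 0.41 0 0 255" --pt "0.16 0.39 0 0 255" --pt "0.23 0.35 0 0 255" --pt "0.3 0.29 0 0 255"

```text
time: 24.43
position: [548.4, -21.6, 276.4]
eef_rot: [2.152, 2.253, 0.004]
ft_force: [1.1, -7.7, 5.4]
grip_width: 25.5
grip_force: 25.0
```

```bash
python3 circ.py 12 8; python3 look2.py s11|tail -1
```

```text
r 60.554306452571055 a 126.57221606892077
[[0.37, 0.2], [0.4, 0.13], [0.42, 0.05], [0.42, -0.04], [0.4, -0.13], [0.36, -0.21], [0.31, -0.28], [0.25, -0.34]]
tang resist 3.670802118548721 radial -6.858534846586396
lid pts 565 [ 461.11847887 -136.9926531   104.23834465] [716.20263347 -49.40692579 124.78554382]
```

View pics/s11.png

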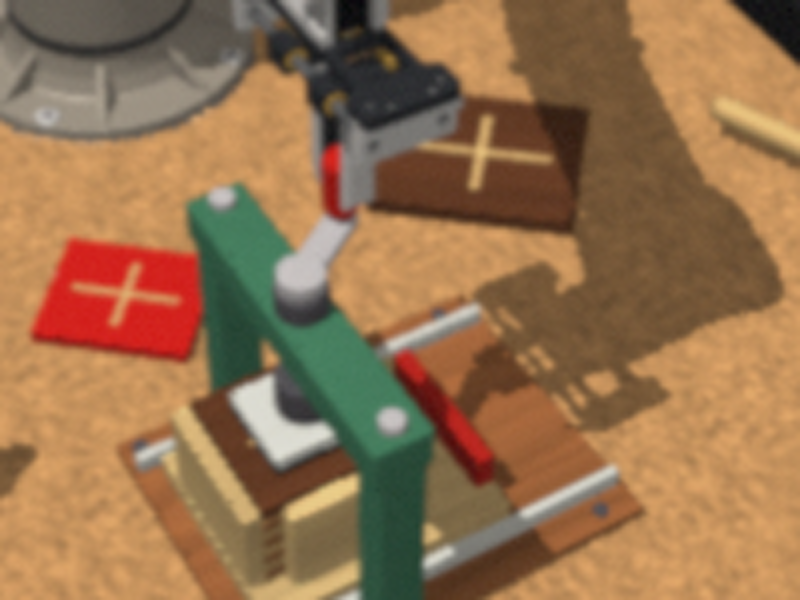

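The pad is at or nearly on the lid. Small steps from here, watching the tangential force.

Request:
apply_moves --pt "0.37 0.17 0 0 255" --pt "0.4 0.13 0 0 255" --pt "0.42 0.05 0 0 255"

```text
time: 24.73
position: [584.3, -9.6, 276.4]
eef_rot: [2.152, 2.256, 0.005]
ft_force: [-5.6, 1.3, 12.7]
grip_width: 25.8
grip_force: 25.1
```

```bash
python3 circ.py 12 6
```

```text
r 60.60253615689671 a 90.15343267790504
[[0.42, -0.06], [0.4, -0.13], [0.36, -0.21], [0.31, -0.28], [0.25, -0.34], [0.17, -0.38]]
tang resist 5.628856298056082 radial 1.2691352925428698
```

Request:
apply_moves --pt "0.42 -0.04 0 0 255" --pt "0.4 -0.13 0 0 255" --pt "0.36 -0.21 0 0 255"

```text
time: 24.98
position: [620.3, -21.3, 276.4]
eef_rot: [2.151, 2.256, 0.005]
ft_force: [-6.4, 2.8, 13.7]
grip_width: 25.4
grip_force: 25.1
```

```bash
python3 circ.py 12 6; python3 -c "
from h import *
print(sense()['ft_force'])"
```

```text
r 60.65047795064204 a 53.77597864650751
[[0.3, -0.3], [0.24, -0.34], [0.17, -0.38], [0.09, -0.41], [-0.0, -0.42], [-0.09, -0.41]]
tang resist 6.821320347466411 radial -1.5107548749125568
[-6.3956167   2.81227285 13.71894365]
```

Stiffness rises as predicted (6.8 N ≈ 65 N on the lid). A touch more, then release and rise.

Request:
apply_moves --pt "0.3 -0.28 0 0 255" --pt "0 0 0 0 255" --pt "0 0 0 0 255" --pt "0 0 0 0 80" --pt "0 0 0 0 80" --pt "0 0 0 0 80" --pt "0 0 0 0 80" --pt "0 0 0 0 80" --pt "0 0 0 0 80" --pt "0 0 0.3 0 80" --pt "0 0 0.6 0 80" --pt "0 0 0.8 0 80" --pt "0 0 0.8 0 80" --pt "0 0 0.8 0 80" --pt "0 0 0 0 80" --pt "0 0 0 0 80"

```text
time: 26.32
position: [628.1, -32.1, 376.8]
eef_rot: [2.152, 2.252, 0.007]
ft_force: [0.5, 0.8, 0.3]
grip_width: 64.8
grip_force: 0.0
```

```bash
python3 st.py
python3 - <<'E'
from h import *
s=snapshot("scene"); C=cloud(s); Z=C[...,2]; h=cv2.cvtColor(s["frame"],cv2.COLOR_BGR2HSV)
reg=(abs(C[...,0]-584)<60)&(abs(C[...,1]+72)<60)
m=reg&(Z>114)&(Z<160)&(h[...,1]<45)&(h[...,2]>150); print("pad top z",m.sum(),np.percentile(Z[m],[10,50,90]))
m=(C[...,2]>262)&((h[...,0]<8)|(h[...,0]>172))&(h[...,1]>150)&(abs(C[...,0]-584)<90)&(abs(C[...,1]+72)<90); print("knob",C[m].mean(0))
m=reg&(Z>104)&(Z<124)&(h[...,2]<110); q=C[m]; print("lid",np.median(q[:,2]))
E
```

```text
26.32 [-0.66  0.29  0.77  1.53 -0.19  1.38  0.17] [628.1 -32.1 376.8] ydir 2.6 tilt [ 0.022 -0.015 -1.   ] [0.54 0.83 0.32]
pad top z 244 [127.43771224 130.3677209  133.52021155]
knob [606.83454674 -16.9664977  297.08060049]
lid 112.6348938253459
```

The knob sprang back a little (about 40° to 67°), which is the screw settling to about 40 N, so the pad was tighter than that. The gripper is clear.

```bash
python3 -c "
from bench import close_job
print(close_job())"
```

```text
the job is handed in; nothing more can be done
None
```

The job is handed in, with no verdict reported back: the lid is square against both fences, the tray is home on its stop, the press bears on the lid at an estimated 40 N, and the gripper is clear.

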